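# Change the trainer board over to the other supply

### The job

Change the circuit trainer over from one bench supply to the other. First turn the red isolator handle OFF (pointer to the white mark), then turn the blue isolator handle ON (pointer to the green mark), each fully into its detent; the two must never be on together. Let go of both handles at the end. The yellow isolator is padlocked and plays no part.

Things in the scene. Friction and masses are not known exactly. Their poses are not given: they have to be found in the camera images.
- red_grip (a point): Red isolator: fixed grey box 100 x 100 x 60 mm high, dark top; red handle = disc 58 mm across, 8 thick, with an upright grip bar 58 long, 14 thick, top 104 mm above the bench. Point: on the vertical turning axis, mid-bar, at grip height, 12 mm below the bar top (92 mm above the bench). x runs along the bar and turns with it, z up; the white-striped pointer end lies towards -x.
- red (a joint): Red handle angle, rad: 0 = OFF (pointer at the white mark on the box), 1.047 (60 deg) = ON (pointer at the green mark); grows clockwise seen from above. Starts ON. A spring detent holds each end and pulls the handle home once past half-way. Turning takes about 0.1 N m; hard stops at both ends.
- blue_grip (a point): Blue isolator: fixed grey box 100 x 100 x 60 mm high, dark top; blue handle = disc 58 mm across, 8 thick, with an upright grip bar 58 long, 14 thick, top 104 mm above the bench. Point: on the vertical turning axis, mid-bar, at grip height, 12 mm below the bar top (92 mm above the bench). x runs along the bar and turns with it, z up; the white-striped pointer end lies towards -x.
- blue (a joint): Blue handle angle, rad: 0 = OFF (pointer at the white mark on the box), 1.047 (60 deg) = ON (pointer at the green mark); grows clockwise seen from above. Starts OFF. A spring detent holds each end and pulls the handle home once past half-way. Turning takes about 0.1 N m; hard stops at both ends.
There are look-alikes about, which are no part of the job. What is shaped like the part that bears red_grip but orange is not meant. What is shaped like the part that bears blue_grip but purple is not meant.

How it is judged:
By the outcome, as a careful person would: the job done as asked, in the order asked, and still so for the second after the job is handed in, with the robot touching nothing.
It also fails if it takes over 46 s, if anything falls off the work surface, if the arm or the gripper's body presses on something with over 40 N, if the wrist force passes 120 N, or if a joint passes its speed limit or range.

### The arm

A 6-joint arm with a two-finger parallel gripper is mounted at the origin on the work surface. World frame = base frame: x ahead of the robot, y to its left, z up, the work surface at z = 0. Lengths are in m, angles in rad, forces in N, time in s.
With the tool pointing down it reaches from about 0.3 to 0.775 m from the base axis. Payload 14.6 kg.
Tool frame: the origin (TCP) lies at the very end of the fingers, on their centre line; the grasp point (between the pads) lies 19 mm behind it; z points along the fingers, y is the direction in which the jaws open and shut (so a half turn about z gives the same grasp; the last joint's range is limited). The gripper opens to 94 mm and grips with 3 to 60 N. Pads are 16 mm wide; open, the fingers measure 119 mm over their backs; the gripper's body (75 mm by 177 mm) begins 78 mm behind the grasp point.
Start: joints at [-0.067, 0.3, 1.521, -0, 1.321, -0.067], TCP at [0.55, -0, 0.205] pointing down, gripper open.
Joint ranges: [-3.03, 3.03], [-0.79, 2.21], [0.23, 2.52], [-1.04, 4.18], [0, 3.07], [-2.55, 2.55]. Speed limits (rad/s): [2.22, 2.22, 2.57, 3.14, 3.14, 3.14].

### API

Orientations are given as [roll, pitch, yaw] about the fixed x, y, z axes, in that order (R = Rz(yaw) Ry(pitch) Rx(roll)).
In Python, from station import ctrl, vision, ticket gives the robot as it stands.
- The arm moves only by the tool step_arm, never from a script. Its argument "steps" is a list of rows, each an object of numbers: "x", "y", "z": the shift along the tool's x, y, z in m; "ax", "ay", "az": the turn, a rotation vector about the tool's x, y, z in degrees; "claw": the finger opening in m, from 0 to 0.094. A call has 1 to 5 rows; each row shifts and turns the pose as measured when the row begins, along the tool's axes as they then stand; what a row does not reach is not made up. A row lasts 1/12 s, in which the tool goes at most 41.7 mm and 7.16 degrees, less where a joint would pass 70% of its speed; a pose out of reach is approached as far as the arm can. A call with a gripper value outside its range is refused whole. The fingers move at their own pace and stop on an object; "grip_force" is the grip in N (left out, the last holds). Time passes only in rows, so rows that do not move let the fingers close. It gives the time, the measured TCP pose, the force and the opening at its end, in the units of the state.
- ctrl.get_obs(): the state, without advancing time (a new reading comes with each control period).
- vision.camera(name): name is "scene" or "side" or "wrist"; returns (picture, depth): 420x560x3 uint8, red, green, blue; 420x560 float32, m along the optical axis (not along the pixel's ray), 0 where there is no reading.
- vision.camera_params(name): a dict with "fov_y" (degrees; the focal length in pixels is half the picture's height over the tangent of half this angle, whatever the lens; pixels are square), "cx", "cy" (the principal point, pixels), "k1" (the pictures are not rectified: a ray, as slopes to the right and down, at radius r is drawn at 1 + k1 r^2 times it, then the intrinsics apply), "origin" and "attitude" of the camera in the world; the wrist camera has in their place "mount" (4x4, takes a point from camera to tool coordinates, whose origin is the TCP and whose axes are the flange's). Camera axes: x right, y up, looking along -z (the intrinsics and any distortion apply to the point x, -y, -z); pixel columns grow to the right and rows downward; lengths in m; the calibration is good to about 2 mm. A picture is of the moment at which its call begins: read the wrist's pose just before it. camera_params takes no time and is no camera call.
- ticket.hand_in(): hands the job in, once; it reports no verdict.
The state is a dict: "time_s": time; "qpos": joint angles; "joint_vel": joint speeds; "tau": joint torques, N m; "ee_pos": TCP position; "eef_rot": TCP orientation; "force": force on the tool from outside, world axes, zero at the start; "moment": the same for the moment, N m; "grip_width": finger opening in m.
Only numpy, scipy, OpenCV 4.12 (cv2) and the standard library are available. Lean on these libraries where they do the work, as an engineer would, in place of code of your own. Each camera call takes 0.05 s, during which the arm holds its last target.

## Working session

There is one attempt and no reset: what is moved stays moved. The work goes in short steps, Python scripts to look and compute and a tool call to move; the robot and the scene stay as the last step left them, time stands still between calls to the robot, and variables do not carry over. Pictures are saved under pics/ and viewed, and the job is handed in when it is done.

Besides the shell and the picture viewer there is one more tool, called after "Call:" as name(argument=value, ...), one argument or row to a line, values as JSON. step_arm: Moves the arm, as the interface text tells. Its arguments: {"type":"object","properties":{"steps":{"type":"array"},"grip_force":{"type":"number"}},"required":["steps"]}

```bash
mkdir -p pics; ls
python3 - <<'E'
from station import ctrl, vision
import cv2, json
o=ctrl.get_obs(); print(o)
for n in ("scene","side","wrist"):
    p,d=vision.camera(n); cv2.imwrite(f"pics/{n}0.png",p[:,:,::-1]); print(n,vision.camera_params(n))
    import numpy as np; np.savez(f"pics/{n}0.npz",p=p,d=d)
E
```

```text
pics
{'time_s': 0.0, 'qpos': array([-6.66026308e-02,  3.00471350e-01,  1.52156449e+00,  6.74692813e-07,
        1.32067812e+00, -6.65666706e-02]), 'joint_vel': array([-5.56507776e-05,  7.74667140e-04,  5.22191984e-04,  8.39274164e-04,
        1.01408446e-04, -6.96552100e-04]), 'tau': array([-1.53750298e-03, -5.31805658e+01, -3.52735734e+01,  7.07558286e-02,
        2.43994006e-02, -4.79655944e-05]), 'ee_pos': array([5.49749719e-01, 1.24909895e-05, 2.04893204e-01]), 'eef_rot': array([-3.14047387e+00, -7.52388238e-05,  1.57076016e+00]), 'force': array([ 0.51126014, -0.43783089, -0.29701653]), 'moment': array([ 0.0144601 , -0.02298324, -0.04514316]), 'grip_width': 0.0939647162550641}
scene {'fov_y': 43.77592422532803, 'cx': 279.03619645018784, 'cy': 215.37306903157994, 'k1': -0.0474327573851501, 'origin': array([1.00815912, 0.2666913 , 1.24895299]), 'attitude': array([0.5366884 , 0.0117411 , 2.12761068])}
side {'fov_y': 53.57166336721565, 'cx': 284.19602821856785, 'cy': 205.8963288432036, 'k1': -0.018637050453464064, 'origin': array([-0.10453161, -0.61815956,  0.95358315]), 'attitude': array([ 0.69868057,  0.00425676, -0.77754975])}
wrist {'fov_y': 62.907081397927975, 'cx': 278.53973743672617, 'cy': 204.61218510995997, 'k1': -0.009215715811465758, 'mount': array([[-8.82446703e-04,  9.72539331e-01,  2.32736913e-01,
         6.66283103e-02],
       [ 9.99998958e-01,  1.12403244e-03, -9.05399899e-04,
        -2.03285766e-04],
       [-1.14214085e-03,  2.32735871e-01, -9.72539310e-01,
        -1.79244074e-01],
       [ 0.00000000e+00,  0.00000000e+00,  0.00000000e+00,
         1.00000000e+00]])}
```

View pics/scene0.png

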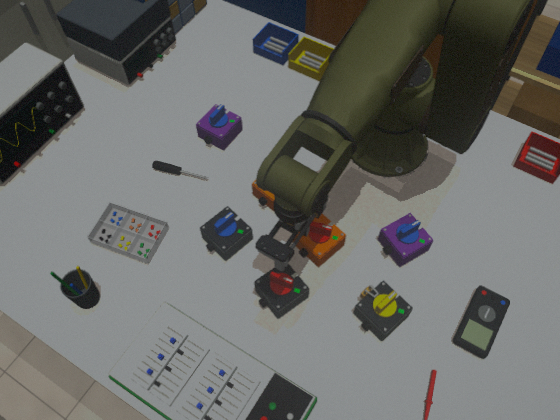

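View pics/side0.png

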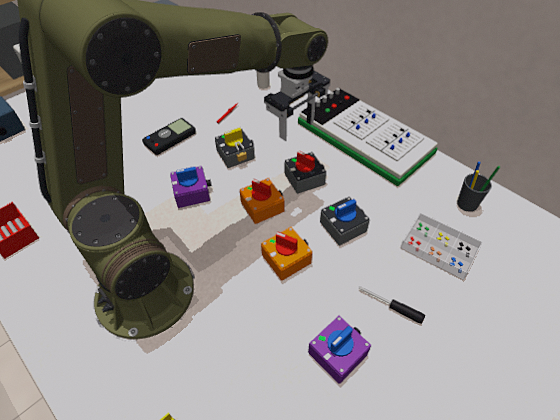

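View pics/wrist0.png

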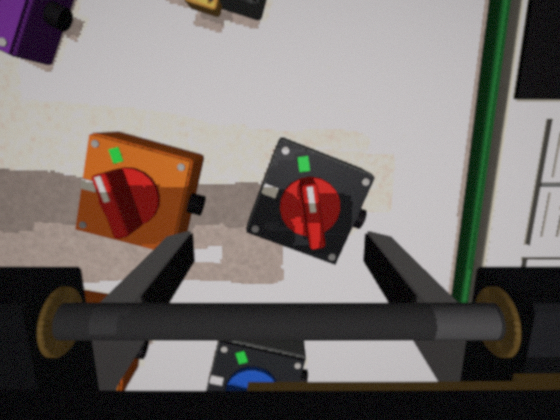

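Candidates for red: the red handle on the dark box at scene (281,287), side (305,168) and wrist (310,205). The orange-boxed look-alikes are at scene (320,235) and (265,190). Candidates for blue: the blue handle on the dark box at scene (227,230), side (345,215). The purple-boxed look-alikes are at scene (219,122) and (405,237). I choose the two dark boxes and will check them in close crops.

```bash
cat > h.py <<'E'
import numpy as np, cv2
from scipy.spatial.transform import Rotation as R
from station import vision, ctrl
def cam(n,obs=None):
    c=vision.camera_params(n); f=210/np.tan(np.radians(c['fov_y']/2))
    K=np.array([[f,0,c['cx']],[0,f,c['cy']],[0,0,1.]])
    if n=='wrist':
        T=np.eye(4);T[:3,:3]=R.from_euler('xyz',obs['eef_rot']).as_matrix();T[:3,3]=obs['ee_pos'];M=T@c['mount']
    else:
        M=np.eye(4);M[:3,:3]=R.from_euler('xyz',c['attitude']).as_matrix();M[:3,3]=c['origin']
    return K,np.array([c['k1'],0,0,0,0]),M
def ray(C,uv):
    K,D,M=C
    q=cv2.undistortPoints(np.array(uv,float).reshape(-1,1,2),K,D).reshape(-1,2)
    d=np.c_[q[:,0],-q[:,1],-np.ones(len(q))]@M[:3,:3].T
    return M[:3,3],d
def onz(C,uv,z):
    o,d=ray(C,uv); return o+d*((z-o[2])/d[:,2])[:,None]
def tri(Cs,uvs):
    A=np.zeros((3,3));b=np.zeros(3);L=[]
    for C,uv in zip(Cs,uvs):
        o,d=ray(C,uv);d=d[0]/np.linalg.norm(d[0]);P=np.eye(3)-np.outer(d,d);A+=P;b+=P@o;L.append((o,P))
    x=np.linalg.solve(A,b); return x,[np.linalg.norm(P@(x-o)) for o,P in L]
E
python3 - <<'E'
import cv2
def crop(n,x,y,w,h,s):
    return cv2.resize(cv2.imread(f'pics/{n}0.png')[y:y+h,x:x+w],None,fx=s,fy=s,interpolation=cv2.INTER_CUBIC)
import numpy as np
a=np.hstack([crop('scene',250,255,65,65,6),crop('side',275,140,65,65,6)])
b=np.hstack([crop('scene',195,200,65,65,6),crop('side',315,185,65,65,6)])
cv2.imwrite('pics/c_red.png',a);cv2.imwrite('pics/c_blue.png',b)
E
```

```text
(no output)
```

View pics/c_red.png

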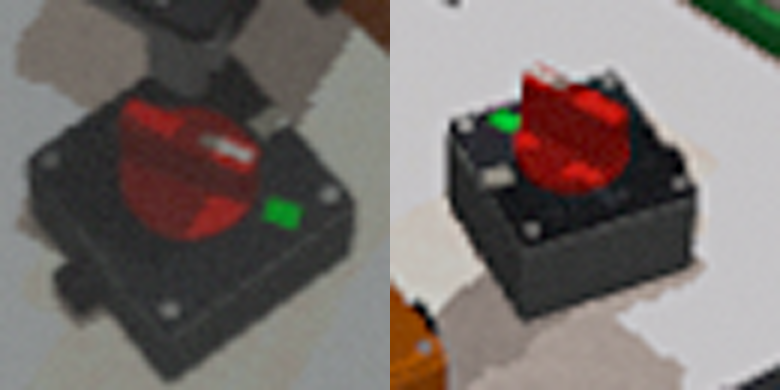

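View pics/c_blue.png

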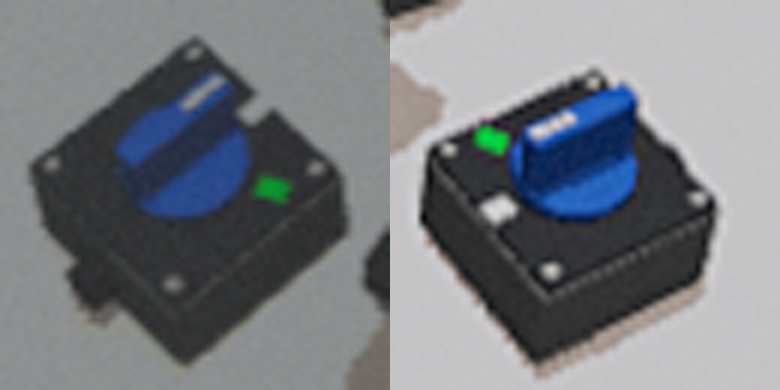

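The red crop shows a red handle on a dark box with its pointer near the green mark (ON). The blue crop shows a blue handle on a dark box with its pointer towards the white mark (OFF). Both choices are right. Next I measure from the screws, marks and stripes in both views.

```bash
python3 - <<'E'
from h import *
np.set_printoptions(precision=4,suppress=True)
S=cam('scene');D=cam('side')
f=lambda x0,y0,L:(np.array(L,float)+.5)/6-.5+[x0,y0]
sets={'red':(f(250,255,[(50,160),(330,193),(170,310)]),f(275,140,[(76,127),(222,78),(290,185),(142,230)]),
  f(250,255,[(283,214),(271,123),(230,150)]),f(275,140,[(115,121),(103,178),(158,75)])),
 'blue':(f(195,200,[(193,52),(52,164),(316,168),(173,284)]),f(315,185,[(57,150),(203,82),(307,200),(161,270)]),
  f(195,200,[(273,188),(256,108),(203,93)]),f(315,185,[(102,140),(108,209),(161,124)]))}
for k,(a,b,c,d) in sets.items():
    A=onz(S,a,.06);B=onz(D,b,.06);print(k,'scene\n',A[:,:2],'\nside\n',B[:,:2],B[:,:2].mean(0))
    for p in a:
        q=onz(S,p,.06)[0];j=np.argmin(np.linalg.norm(B-q,axis=1));print('  screw',*tri([S,D],[p,b[j]]))
    for n,p,q in zip(('green','white','stripe'),c,d): print('  ',n,*tri([S,D],[p,q]))
# wrist
o=ctrl.get_obs();W=cam('wrist',o)
print('wrist red screws',onz(W,[(285,151),(367,182),(332,256),(256,222)],.06)[:,:2],'g',onz(W,[(304,163)],.06),'w',onz(W,[(270,190)],.06),'barends',onz(W,[(307,182),(316,243)],.104))
E
python3 -c "
import cv2
cv2.imwrite('pics/c_w.png',cv2.resize(cv2.imread('pics/wrist0.png')[130:275,235:385],None,fx=5,fy=4.1379*5/5*1.2/1.2,interpolation=2))
cv2.imwrite('pics/c_w.png',cv2.resize(cv2.imread('pics/wrist0.png')[130:275,235:385],None,fx=4,fy=4,interpolation=2))"
```

```text
red scene
 [[ 0.6026 -0.0635]
 [ 0.555   0.0418]
 [ 0.632   0.0129]] 
side
 [[ 0.5538  0.0425]
 [ 0.6341  0.0148]
 [ 0.6007 -0.0632]
 [ 0.5253 -0.0325]] [ 0.5784 -0.0096]
  screw [ 0.6019 -0.0632  0.0591] [np.float64(0.000767477469188028), np.float64(0.00076747746918802)]
  screw [0.5544 0.0422 0.0597] [np.float64(0.000654538480179843), np.float64(0.0006545384801797501)]
  screw [0.6326 0.0134 0.0619] [np.float64(9.108280514293635e-05), np.float64(9.108280514298143e-05)]
   green [0.5721 0.0309 0.0596] [np.float64(0.0010509107540997056), np.float64(0.0010509107540998337)]
   white [0.5392 0.0062 0.0587] [np.float64(0.0016678711539530413), np.float64(0.0016678711539530084)]
   stripe [0.5766 0.0073 0.1042] [np.float64(0.00020474822621698483), np.float64(0.00020474822621719774)]
blue scene
 [[ 0.4692 -0.2499]
 [ 0.5487 -0.2697]
 [ 0.4899 -0.1702]
 [ 0.5692 -0.1908]] 
side
 [[ 0.4888 -0.1683]
 [ 0.5692 -0.1891]
 [ 0.5478 -0.2684]
 [ 0.47   -0.2474]] [ 0.519  -0.2183]
  screw [ 0.4695 -0.2486  0.0616] [np.float64(0.0007512505405286032), np.float64(0.0007512505405285242)]
  screw [ 0.5483 -0.269   0.0601] [np.float64(0.0007890024767255072), np.float64(0.000789002476725403)]
  screw [ 0.4894 -0.1693  0.0602] [np.float64(0.0011029637574719526), np.float64(0.001102963757471909)]
  screw [ 0.5691 -0.1899  0.0608] [np.float64(0.0006687578365521581), np.float64(0.000668757836552162)]
   green [ 0.508  -0.1798  0.0608] [np.float64(0.0005811139570791048), np.float64(0.0005811139570789683)]
   white [ 0.4788 -0.2088  0.0612] [np.float64(0.0004121099817707296), np.float64(0.0004121099817708046)]
   stripe [ 0.5036 -0.2142  0.105 ] [np.float64(0.0010183278899662854), np.float64(0.0010183278899663479)]
wrist red screws [[ 0.5559  0.0407]
 [ 0.6345  0.0112]
 [ 0.6036 -0.0643]
 [ 0.5276 -0.0285]] g [[0.5739 0.0294 0.06  ]] w [[0.5416 0.0035 0.06  ]] barends [[ 0.5733  0.0188  0.104 ]
 [ 0.5821 -0.0345  0.104 ]]
```

View pics/c_w.png

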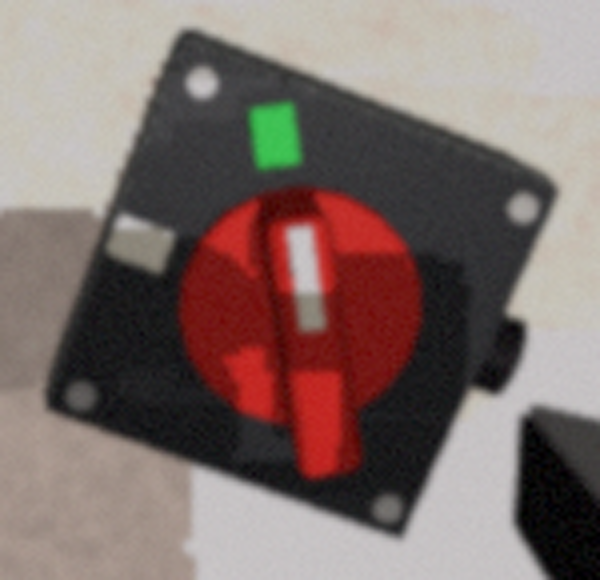

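The two views agree to about 1 mm, with box tops at 0.060 m and stripes at 0.104–0.105 m.
- **Red:** axis at about (0.579, -0.010), pointer at about 98°, white mark at 157°.
- **Blue:** axis at about (0.519, -0.219), pointer at about 165°, green mark at 105°.

First I move above the red handle, narrow the claw and turn 8°.

Call:
step_arm(
  steps=[
    {"x":-0.01,"y":0.029,"az":-4,"claw":0.05},
    {"az":-4,"z":0.03,"claw":0.05},
    {"z":0.02,"claw":0.05},
    {"claw":0.05},
  ],
  grip_force=15,
)

```text
validation failed for argument at $.st...
```

```bash
cat > look.py <<'E'
import sys
from h import *
o=ctrl.get_obs(); p,d=vision.camera('wrist'); n=sys.argv[1]
cv2.imwrite(f'pics/{n}.png',p[:,:,::-1]); np.savez(f'pics/{n}.npz',p=p,pos=o['ee_pos'],rot=o['eef_rot'])
print(o['time_s'],o['ee_pos'],np.degrees(o['eef_rot']),o['force'],o['grip_width'],o['qpos'])
E
python3 look.py w1
```

```text
0.15 [5.49814800e-01 1.44101853e-05 2.05035410e-01] [-1.79951879e+02 -2.79668362e-03  9.00020474e+01] [ 0.8290658  -0.82362061  0.22755793] 0.09358450836829961 [-6.65873655e-02  3.00335516e-01  1.52140449e+00 -7.44138470e-06
  1.32069390e+00 -6.66212758e-02]
```

View pics/w1.png

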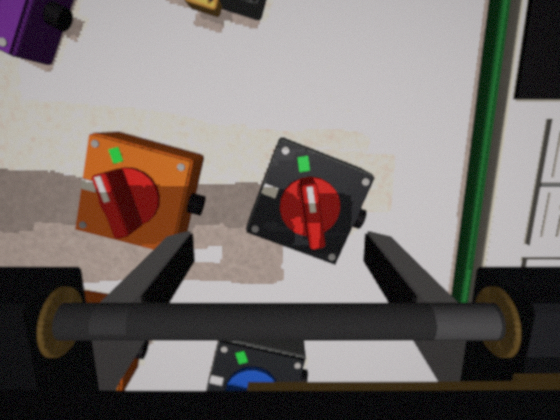

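The call was refused and nothing moved. The rows may need every key, so I'll send them complete.

Call:
step_arm(
  steps=[
    {"x":-0.01,"y":0.029,"z":0,"ax":0,"ay":0,"az":-4,"claw":0.05},
    {"x":0,"y":0,"z":0.03,"ax":0,"ay":0,"az":-4,"claw":0.05},
    {"x":0,"y":0,"z":0.02,"ax":0,"ay":0,"az":0,"claw":0.05},
    {"x":0,"y":0,"z":0,"ax":0,"ay":0,"az":0,"claw":0.05},
  ],
  grip_force=15,
)

```text
time_s: 0.53
ee_pos: [0.581, -0.0104, 0.1549]
eef_rot: [3.139, 0.001, 1.717]
force: [0.2, -0.6, -0.1]
grip_width: 0.0708
```

```bash
python3 look.py w2
```

```text
0.5333 [ 0.5809537  -0.0103793   0.15490043] [1.79838813e+02 3.60513926e-02 9.83931639e+01] [ 0.20363699 -0.60839168 -0.09643508] 0.07076067883604913 [-8.09054922e-02  4.10802720e-01  1.49211629e+00  2.24487740e-05
  1.23579096e+00 -2.27402072e-01]
```

View pics/w2.png

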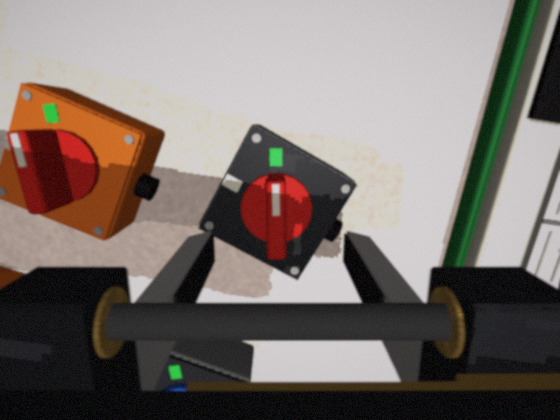

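The bar is vertical in the picture at column 276, lined up between the jaws. I'll measure the centre again from this view.

Run:
```python
from h import *
z=np.load('pics/w2.npz');o=dict(ee_pos=z['pos'],eef_rot=z['rot']);W=cam('wrist',o)
s=onz(W,[(256,131),(346,188),(294,270),(209,226)],.06);print(s,s.mean(0))
print(onz(W,[(276,176),(276,258)],.104))
```

```text
[[ 0.55506008  0.04656086  0.06      ]
 [ 0.63329291  0.01223457  0.06      ]
 [ 0.60263213 -0.06476904  0.06      ]
 [ 0.52638116 -0.03589173  0.06      ]] [ 0.57934157 -0.01046633  0.06      ]
[[ 0.57477246  0.02045312  0.104     ]
 [ 0.58326179 -0.03814353  0.104     ]]
```

Call:
step_arm(
  steps=[
    {"x":0,"y":-0.002,"z":0.03,"ax":0,"ay":0,"az":0,"claw":0.05},
    {"x":0,"y":0,"z":0.03,"ax":0,"ay":0,"az":0,"claw":0.05},
    {"x":0,"y":0,"z":0.017,"ax":0,"ay":0,"az":0,"claw":0.04},
    {"x":0,"y":0,"z":0,"ax":0,"ay":0,"az":0,"claw":0.04},
  ],
  grip_force=15,
)

```text
time_s: 0.92
ee_pos: [0.5815, -0.0105, 0.0829]
eef_rot: [3.131, 0.002, 1.715]
force: [-0.0, 0.3, -0.3]
grip_width: 0.0415
```

Call:
step_arm(
  steps=[
    {"x":0,"y":-0.003,"z":0.006,"ax":0,"ay":0,"az":0,"claw":0.03},
    {"x":0,"y":0,"z":0,"ax":0,"ay":0,"az":0,"claw":0.02},
    {"x":0,"y":0,"z":0,"ax":0,"ay":0,"az":0,"claw":0.01},
    {"x":0,"y":0,"z":0,"ax":0,"ay":0,"az":0,"claw":0.01},
  ],
  grip_force=15,
)

```text
time_s: 1.25
ee_pos: [0.5801, -0.011, 0.0819]
eef_rot: [3.126, 0.003, 1.715]
force: [-0.0, 0.1, 0.1]
grip_width: 0.0169
```

Call:
step_arm(
  steps=[
    {"x":0,"y":-0.001,"z":0.005,"ax":0.9,"ay":0,"az":0,"claw":0.018},
    {"x":0,"y":0,"z":0,"ax":0,"ay":0,"az":0,"claw":0.01},
    {"x":0,"y":0,"z":0,"ax":0,"ay":0,"az":0,"claw":0.01},
  ],
  grip_force=15,
)

```text
time_s: 1.5
ee_pos: [0.5794, -0.0113, 0.0786]
eef_rot: [-3.141, 0.004, 1.715]
force: [-4.1, -0.6, -0.2]
grip_width: 0.0145
```

Gripped at 14.5 mm. Now I turn red counter-clockwise.

Call:
step_arm(
  steps=[
    {"x":0,"y":0,"z":0,"ax":0,"ay":0,"az":-6,"claw":0.01},
    {"x":0,"y":0,"z":0,"ax":0,"ay":0,"az":-6,"claw":0.01},
    {"x":0,"y":0,"z":0,"ax":0,"ay":0,"az":-6,"claw":0.01},
  ],
  grip_force=15,
)

```text
time_s: 1.75
ee_pos: [0.5794, -0.0113, 0.0786]
eef_rot: [-3.139, 0.003, 2.036]
force: [-1.4, 0.0, -1.4]
grip_width: 0.0138
```

Call:
step_arm(
  steps=[
    {"x":0,"y":0,"z":0,"ax":0,"ay":0,"az":-7,"claw":0.01},
    {"x":0,"y":0,"z":0,"ax":0,"ay":0,"az":-7,"claw":0.01},
    {"x":0,"y":0,"z":0,"ax":0,"ay":0,"az":-7,"claw":0.01},
    {"x":0,"y":0,"z":0,"ax":0,"ay":0,"az":-7,"claw":0.01},
    {"x":0,"y":0,"z":0,"ax":0,"ay":0,"az":-7,"claw":0.01},
  ],
  grip_force=15,
)

```text
time_s: 2.17
ee_pos: [0.5796, -0.0111, 0.0786]
eef_rot: [-3.138, 0.001, 2.663]
force: [0.1, -0.7, -1.9]
grip_width: 0.0139
```

Call:
step_arm(
  steps=[
    {"x":0,"y":0,"z":0,"ax":0,"ay":0,"az":-6,"claw":0.01},
    {"x":0,"y":0,"z":0,"ax":0,"ay":0,"az":-3,"claw":0.01},
    {"x":0,"y":0,"z":0,"ax":0,"ay":0,"az":0,"claw":0.01},
  ],
  grip_force=15,
)

```text
time_s: 2.42
ee_pos: [0.5796, -0.0112, 0.0786]
eef_rot: [-3.138, -0.0, 2.834]
force: [-0.6, 0.5, -2.1]
grip_width: 0.0147
```

```bash
python3 -c "
from station import ctrl;o=ctrl.get_obs();print(o['moment'],o['force'],o['eef_rot'],o['qpos'])"
```

```text
[ 0.07440109 -0.01692169 -0.3005384 ] [-0.55710062  0.54661019 -2.09292961] [-3.13809281e+00 -4.94930613e-04  2.83425523e+00] [-0.08092266  0.49677109  1.55916543 -0.00372731  1.08692696 -1.34264636]
```

The tool overshot to 162°, with a moment of -0.3 N m and the jaws forced slightly wider, so red is on its stop. I release, rise and look.

Call:
step_arm(
  steps=[
    {"x":0,"y":0,"z":0,"ax":0,"ay":0,"az":4,"claw":0.04},
    {"x":0,"y":0,"z":0,"ax":0,"ay":0,"az":0,"claw":0.05},
    {"x":0,"y":0,"z":-0.03,"ax":0,"ay":0,"az":0,"claw":0.05},
    {"x":0,"y":0,"z":-0.04,"ax":0,"ay":0,"az":0,"claw":0.05},
    {"x":0,"y":0,"z":-0.03,"ax":0,"ay":0,"az":0,"claw":0.05},
  ],
)

```text
time_s: 2.83
ee_pos: [0.5774, -0.0106, 0.1756]
eef_rot: [-3.135, -0.011, 2.759]
force: [-0.5, 0.2, 0.6]
grip_width: 0.0442
```

```bash
python3 look.py w3
```

```text
2.8333 [ 0.57738287 -0.01058938  0.17559471] [-179.60961263   -0.63219187  158.05623179] [-0.49725496  0.22127038  0.61214578] 0.04418404952628641 [-0.0802503   0.39317893  1.466824   -0.00334123  1.29415453 -1.26716044]
```

View pics/w3.png

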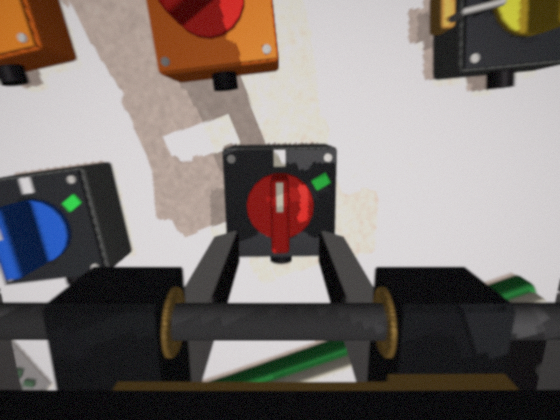

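Red's pointer at (280,195) points straight at the white mark at (280,158), so red is OFF. Now I move over to blue.

Call:
step_arm(
  steps=[
    {"x":-0.004,"y":-0.036,"z":0,"ax":0,"ay":0,"az":0,"claw":0.05},
    {"x":-0.004,"y":-0.036,"z":0,"ax":0,"ay":0,"az":0,"claw":0.05},
    {"x":-0.004,"y":-0.036,"z":0,"ax":0,"ay":0,"az":0,"claw":0.05},
    {"x":-0.004,"y":-0.036,"z":0,"ax":0,"ay":0,"az":0,"claw":0.05},
    {"x":-0.004,"y":-0.036,"z":0,"ax":0,"ay":0,"az":0,"claw":0.05},
  ],
)

```text
time_s: 3.3
ee_pos: [0.5329, -0.1855, 0.187]
eef_rot: [-3.14, 0.007, 2.77]
force: [0.8, -0.6, 0.5]
grip_width: 0.0503
```

Call:
step_arm(
  steps=[
    {"x":0.001,"y":-0.036,"z":0,"ax":0,"ay":0,"az":0,"claw":0.05},
    {"x":0,"y":0,"z":0.015,"ax":0,"ay":0,"az":-7,"claw":0.05},
    {"x":0,"y":0,"z":0.015,"ax":0,"ay":0,"az":0,"claw":0.05},
    {"x":0,"y":0,"z":0,"ax":0,"ay":0,"az":0,"claw":0.05},
  ],
)

```text
time_s: 3.63
ee_pos: [0.5165, -0.2282, 0.1573]
eef_rot: [-3.137, 0.011, 2.891]
force: [-0.2, -0.1, -0.2]
grip_width: 0.0502
```

```bash
python3 look.py w4
```

```text
3.6333 [ 0.51645323 -0.22820839  0.15728107] [-179.72923042    0.61941003  165.66200286] [-0.24109175 -0.12732164 -0.24706039] 0.05024372530931258 [-0.47991659  0.36819584  1.54573323 -0.00228277  1.21606174 -1.79966163]
```

View pics/w4.png

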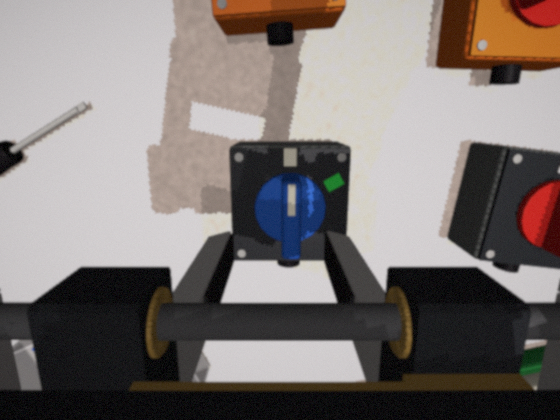

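Blue's bar is at (291,215), vertical, with its pointer at the white mark (290,156). The tool is about 9 mm off to one side.

Run:
```python
from h import *
z=np.load('pics/w4.npz');o=dict(ee_pos=z['pos'],eef_rot=z['rot']);W=cam('wrist',o)
s=onz(W,[(239,157),(342,157),(241,254)],.06);c=(s[1]+s[2])/2;print(s,c)
b=onz(W,[(291,178),(290,262)],.104);print(b,np.degrees(np.arctan2(*(b[0]-b[1])[[1,0]])))
Rm=R.from_euler('xyz',z['rot']).as_matrix()
print(Rm.T@(np.array([.519,-.219,.078])-z['pos']),Rm.T@(np.r_[c[:2],.078]-z['pos']))
```

```text
[[ 0.47062935 -0.25014094  0.06      ]
 [ 0.49107642 -0.17026233  0.06      ]
 [ 0.55101349 -0.27140705  0.06      ]] [ 0.52104496 -0.22083469  0.06      ]
[[ 0.48983663 -0.21337603  0.104     ]
 [ 0.54961261 -0.22889819  0.104     ]] 165.44337796722505
[0.00067002 0.00992679 0.07923243] [-0.00176545  0.00865581  0.07926477]
```

Centre at about (0.520, -0.220), yaw 165.5°. I correct the offset and the small tilt, then go down.

Call:
step_arm(
  steps=[
    {"x":-0.001,"y":0.009,"z":0,"ax":0,"ay":0.6,"az":0,"claw":0.05},
    {"x":0,"y":0,"z":0.03,"ax":0,"ay":0,"az":0,"claw":0.05},
    {"x":0,"y":0,"z":0,"ax":0,"ay":0,"az":0,"claw":0.05},
  ],
)

```text
time_s: 3.93
ee_pos: [0.5222, -0.218, 0.131]
eef_rot: [-3.136, 0.004, 2.891]
force: [-0.3, 0.1, -1.3]
grip_width: 0.0502
```

Call:
step_arm(
  steps=[
    {"x":0.001,"y":-0.002,"z":0.025,"ax":0,"ay":0,"az":0,"claw":0.05},
    {"x":0,"y":0,"z":0.025,"ax":0,"ay":0,"az":0,"claw":0.04},
    {"x":0,"y":0,"z":0,"ax":0,"ay":0,"az":0,"claw":0.03},
    {"x":0,"y":0,"z":0,"ax":0,"ay":0,"az":0,"claw":0.03},
  ],
)

```text
time_s: 4.27
ee_pos: [0.5251, -0.2176, 0.0865]
eef_rot: [-3.135, 0.009, 2.894]
force: [-0.2, 0.5, 0.6]
grip_width: 0.0334
```

Call:
step_arm(
  steps=[
    {"x":0.005,"y":-0.003,"z":0.007,"ax":0,"ay":0.5,"az":0,"claw":0.03},
    {"x":0,"y":0,"z":0,"ax":0,"ay":0,"az":0,"claw":0.03},
    {"x":0,"y":0,"z":0,"ax":0,"ay":0,"az":0,"claw":0.02},
  ],
)

```text
time_s: 4.52
ee_pos: [0.5211, -0.2193, 0.0839]
eef_rot: [-3.134, 0.004, 2.895]
force: [-0.1, 0.3, 1.1]
grip_width: 0.0261
```

Call:
step_arm(
  steps=[
    {"x":0.001,"y":0,"z":0.006,"ax":0,"ay":0,"az":0,"claw":0.01},
    {"x":0,"y":0,"z":0,"ax":0,"ay":0,"az":0,"claw":0.01},
    {"x":0,"y":0,"z":0,"ax":0,"ay":0,"az":0,"claw":0.01},
  ],
  grip_force=15,
)

```text
time_s: 4.77
ee_pos: [0.5202, -0.2203, 0.079]
eef_rot: [-3.132, 0.006, 2.894]
force: [0.6, 0.0, 2.0]
grip_width: 0.0139
```

Gripped at 13.9 mm. Now I turn blue clockwise.

Call:
step_arm(
  steps=[
    {"x":0,"y":0,"z":0,"ax":0,"ay":0,"az":6,"claw":0.01},
    {"x":0,"y":0,"z":0,"ax":0,"ay":0,"az":6,"claw":0.01},
    {"x":0,"y":0,"z":0,"ax":0,"ay":0,"az":7,"claw":0.01},
    {"x":0,"y":0,"z":0,"ax":0,"ay":0,"az":7,"claw":0.01},
    {"x":0,"y":0,"z":0,"ax":0,"ay":0,"az":7,"claw":0.01},
  ],
)

```text
time_s: 5.18
ee_pos: [0.5202, -0.2203, 0.079]
eef_rot: [-3.138, 0.01, 2.305]
force: [0.6, -1.2, -2.1]
grip_width: 0.0139
```

Call:
step_arm(
  steps=[
    {"x":0,"y":0,"z":0,"ax":0,"ay":0,"az":7,"claw":0.01},
    {"x":0,"y":0,"z":0,"ax":0,"ay":0,"az":7,"claw":0.01},
    {"x":0,"y":0,"z":0,"ax":0,"ay":0,"az":6,"claw":0.01},
  ],
)

```text
time_s: 5.43
ee_pos: [0.5201, -0.2204, 0.0789]
eef_rot: [-3.142, 0.011, 1.944]
force: [0.3, -0.2, -1.6]
grip_width: 0.0137
```

Call:
step_arm(
  steps=[
    {"x":0,"y":0,"z":0,"ax":0,"ay":0,"az":6,"claw":0.01},
    {"x":0,"y":0,"z":0,"ax":0,"ay":0,"az":3,"claw":0.01},
    {"x":0,"y":0,"z":0,"ax":0,"ay":0,"az":0,"claw":0.01},
  ],
)

```text
time_s: 5.68
ee_pos: [0.5201, -0.2202, 0.079]
eef_rot: [3.14, 0.01, 1.772]
force: [1.1, 0.2, -2.1]
grip_width: 0.0149
```

```bash
python3 -c "
from station import ctrl;o=ctrl.get_obs();print(o['moment'],o['force'],o['eef_rot'])"
```

```text
[-0.16723099 -0.11922096  0.31189911] [ 1.14325363  0.20625821 -2.08709558] [3.13990595 0.01022318 1.77245347]
```

The tool reads 101.6° with a moment of +0.31 N m, so blue is on its stop. I release and rise.

Call:
step_arm(
  steps=[
    {"x":0,"y":0,"z":0,"ax":0,"ay":0,"az":-4,"claw":0.04},
    {"x":0,"y":0,"z":0,"ax":0,"ay":0,"az":0,"claw":0.05},
    {"x":0,"y":0,"z":-0.03,"ax":0,"ay":0,"az":0,"claw":0.05},
    {"x":0,"y":0,"z":-0.04,"ax":0,"ay":0,"az":0,"claw":0.05},
    {"x":0,"y":0,"z":-0.04,"ax":0,"ay":0,"az":0,"claw":0.05},
  ],
)

```text
time_s: 6.1
ee_pos: [0.5164, -0.2176, 0.1844]
eef_rot: [-3.131, -0.0, 1.847]
force: [0.7, -0.1, 0.1]
grip_width: 0.0444
```

Call:
step_arm(
  steps=[
    {"x":0,"y":0,"z":-0.04,"ax":0,"ay":0,"az":0,"claw":0.05},
    {"x":0,"y":0,"z":-0.02,"ax":0,"ay":0,"az":0,"claw":0.05},
    {"x":0,"y":0,"z":0,"ax":0,"ay":0,"az":0,"claw":0.05},
  ],
)

```text
time_s: 6.35
ee_pos: [0.5181, -0.2179, 0.256]
eef_rot: [-3.14, 0.007, 1.847]
force: [0.2, 0.6, 0.1]
grip_width: 0.0499
```

```bash
python3 look.py w5; python3 -c "
from h import *
a=cv2.resize(vision.camera('side')[0][130:250,260:400,::-1],None,fx=4,fy=4);cv2.imwrite('pics/s5.png',a)"
```

```text
6.35 [ 0.51809144 -0.21788369  0.25595466] [-179.90084003    0.41675925  105.7971297 ] [0.2447067  0.60780723 0.14436835] 0.04990589851894474 [-0.46009964  0.2919435   1.41410725 -0.00661727  1.43194568 -0.73490119]
```

View pics/w5.png

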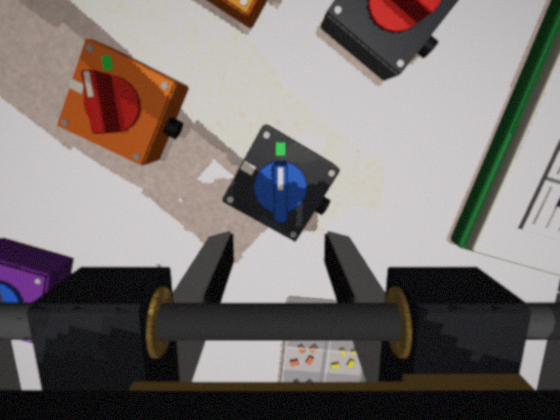

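View pics/s5.png

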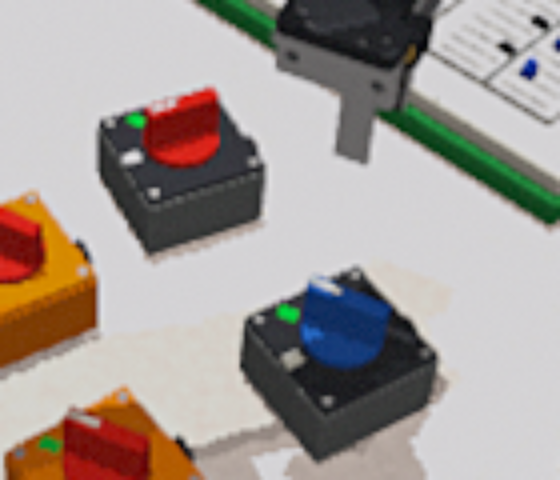

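Wrist picture: blue's pointer (280,178) points at the green mark (280,149), with the bar at about 105.8°, 60° from where it started. Side crop: red still points at white and blue at green, with the gripper well clear of both.

```bash
python3 -c "
from station import ticket;print(ticket.hand_in())"
```

```text
the job is handed in; nothing more can be done
None
```

I turned the red isolator OFF first, checked it, then turned the blue isolator ON, released both handles and handed the job in at about 6.4 s. The two were never on together.

- **Red:** the last pictures show its pointer on the white mark, and I felt its end stop when turning it.
- **Blue:** the last wrist picture shows its pointer on the green mark, with the bar at about 105.8°, 60° from its start. I felt its end stop too.
- **Robot:** the gripper was about 15 cm above the blue handle and touching nothing. Wrist force read 4 N or less at each reading.

No check failed. The first move call was refused for its format and moved nothing. On the approach to blue the tool overshot by about 9 mm, which the wrist camera showed and I corrected before going down.

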